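# Load the vial tray into the autosampler

### The job

Load the grey vial tray into the autosampler: lift it off the bench, set it down on the lowered front door with its blue end plate towards you and its other end started between the guide rails, then push it in along its centre line until you feel it fully home against the rubber-faced depth stop, pressing in the sensor plunger, and leave it there. Pushed off-centre the tray cocks and jams on the guides, so feel your way: set it down gently, and if it sticks ease it back and straighten it rather than force it, and do not ram the stop. Leave the carton, the amber bottle and the yellow tin as they are.

Things in the scene. Friction and masses are not known exactly. Their poses are not given: they have to be found in the camera images.
- sampler: The autosampler: fixed white module, 345 mm wide, top 140 mm above the bench, front door folded down flat as a dark loading shelf. Origin at bench level under the lane mouth; x points into the machine along the lane's centre line, z up. Place and yaw change from run to run. From 25 mm past the mouth on the housing covers the lane (smoked window, then white roof), 65 mm or more above its floor.
- shelf (a point): Centre of the top of the folded-down door: flat shelf 175 mm long (up to the lane mouth) and 180 mm wide, 50 mm above the bench, flush with the lane's floor; same axes as the autosampler.
- lane_mouth (a point): On the lane's centre line at the front edge of the first guide pads, at the height of the lane's floor and shelf top (50 mm above the bench); same axes as the autosampler: x into the lane, y to its left, z up. Lead-in plates flare the mouth from 67 mm here to about 85 mm wide 20 mm before it.
- guide_pads (a point): Centre line at the front of the second pair of guide pads, on the lane's floor, 120 mm past the mouth. Three pairs of black pads, 30 mm long, 28 high, begin 0, 120 and 160 mm past the mouth and leave 67 mm clear for the 62 mm tray; between them the walls stand 11 mm further back, so a cocked tray catches a leading corner on the next pad. Same axes as the autosampler.
- tray_centre (a point): Centre of the loose vial tray, half-way up its block: grey block 200 mm long (x), 62 wide (y), 34 high, with vial caps rising to 43 mm above its underside; 0.3 to 0.6 kg, balanced within 3 mm of this point. x points from the blue end plate to the leading end, z up. Starts on the bench to the left or right of the shelf. Slides on the shelf and in the lane with 1.5 to 5 N of friction.
- tray_tail (a point): Middle of the outer face of the tray's blue end plate (62 mm wide, 46 high, 8 thick), 17 mm above the underside, 100 mm behind the tray's centre; same axes as the tray. With the tray home this face lies between 35 mm outside and 3 mm inside the lane mouth, depending on where the stop is clamped.
- tray_sensor (a joint): Travel of the spring plunger that stands 5 mm proud of the stop's buffer and is pressed in by the tray's leading end: 0 untouched, 0.005 m when the tray just touches the buffer, more as the rubber gives; its spring (under 0.6 N) is too light to push the tray back.
- cap_carton: Bystander: closed cardboard carton 130 x 90 x 50 mm on the bench, on the other side of the shelf from the tray; origin at the centre of its underside.
- amber_bottle: Bystander: capped amber bottle, 70 mm diameter, 140 mm high, on the bench to the left of the autosampler; origin at the centre of its underside.
- yellow_tin: Bystander: round yellow tin, 68 mm diameter, 45 mm high, on the bench to the right of the autosampler; origin at the centre of its underside.
- stop_bar: Slotted steel bar let flush into the lane's floor, running from 110 to 390 mm past the mouth, on which the depth stop is clamped; origin at its front end, 110 mm past the mouth, axes as the autosampler. The stop carries a 50 mm wide rubber buffer (12 N per mm). Its face is clamped anywhere from 165 to 203 mm past the mouth, different on each machine, deep under the roof.
There are look-alikes about, which are no part of the job. There is more than one size of the part that bears tray_centre; the job needs the middle-sized.

How it is judged:
By the outcome, as a careful person would: the job done as asked, in the order asked, and still so for the second after the job is handed in, with the robot touching nothing.
It also fails if it takes over 56 s, if anything falls off the work surface, if the arm or the gripper's body presses on something with over 40 N, if the wrist force passes 120 N, or if a joint passes its speed limit or range.

### The arm

A 6-joint arm with a two-finger parallel gripper is mounted at the origin on the work surface. World frame = base frame: x ahead of the robot, y to its left, z up, the work surface at z = 0. Lengths are in m, angles in rad, forces in N, time in s.
With the tool pointing down it reaches from about 0.425 to 0.95 m from the base axis. Payload 3.5 kg.
Tool frame: the origin (TCP) lies midway between the tips of the shut fingers; the grasp point (between the pads) lies 19 mm behind it (robot.hold_point_z is the distance from the TCP to the grasp point, in m); x points along the fingers, y is the direction in which the jaws open and shut, and the axes are right-handed (so a half turn about x gives the same grasp; the last joint's range is limited). The gripper opens to 85 mm and grips with 20 to 120 N. Pads are 22 mm wide; open, the fingers measure 114 mm over their backs; the gripper's body (76 mm by 85 mm) begins 54 mm behind the grasp point. The pads swing forward as they close: fully open they stand 13 mm farther back than shut.
Start: joints at [-1.384, 0.286, 1.577, -0, 1.279, -0.15], TCP at [0.223, -0.637, 0.231] pointing down, gripper open.
Joint ranges: [-2.77, 2.77], [-0.9, 2.22], [0.21, 2.48], [-1.53, 4.67], [0.24, 2.81], [-2.84, 2.84]. Speed limits (rad/s): [2.79, 2.79, 3.14, 3.14, 3.14, 3.14].

### API

Orientations are given as a unit quaternion [x, y, z, w].
In Python, from cell import robot, viewer, finder gives the robot as it stands.
- The arm moves only by the shell command python3 -m crank 'ROWS' [OPENING] [FORCE]. ROWS is JSON, a list of rows, each an object of numbers: "x", "y", "z": the shift along the world's x, y, z in m; "rx", "ry", "rz": the turn, a rotation vector about the world's x, y, z in degrees. In form: [{"x": .., "y": .., "z": .., "rx": .., "ry": .., "rz": ..}, ...]. A call has 1 to 20 rows; each row is the pose to reach, as a shift and turn from the pose commanded when the call began; what a row does not reach only later rows make up. A row lasts 1/8 s, in which the tool goes at most 62.5 mm and 10.7 degrees, less where a joint would pass 70% of its speed; a pose out of reach is approached as far as the arm can. A call with a gripper value outside its range is refused whole. OPENING is the opening, from 0 (shut) to 1 (fully open), set as the call begins (- or left out, the last holds). The fingers move at their own pace and stop on an object; FORCE is the grip in N (left out, the last holds). Time passes only in rows, so rows that repeat a pose let the fingers close. It gives the time, the measured TCP pose, the force and the opening at its end, in the units of the state.
- robot.get_state(): the state, without advancing time (a new reading comes with each control period).
- viewer.grab_frame(name): name is "scene" or "top" or "wrist"; returns a dict with "frame" (480x640x3 uint8, blue, green, red), "depth" (480x640 float32, m along the optical axis (not along the pixel's ray), 0 where there is no reading), "fovy" (degrees; the focal length in pixels is half the picture's height over the tangent of half this angle, whatever the lens; pixels are square), "cx", "cy" (the principal point, pixels), "k1" (the pictures are not rectified: a ray, as slopes to the right and down, at radius r is drawn at 1 + k1 r^2 times it, then the intrinsics apply), "R" (3x3) and "t" (3): a world point X has camera coordinates R X + t. Camera axes: x right, y down, z forward; pixel columns grow to the right and rows downward; lengths in m; the calibration is good to about 2 mm. A picture is of the moment at which its call begins.
- robot.finish_job(): hands the job in, once; it reports no verdict.
Trained networks look in the newest picture that a camera, given by its name, has taken for a name from the list of things; names that differ only in an ending like _2 or _b are one class to them, and where a whole thing is asked for, a point or a joint stands for the part that bears it (a point fixed in the world has none). Each returns a list of dicts, best first, with "confidence" (0 to 1); they miss things now and then, are a little off and sometimes report something else, mostly with a low value. They report only what shows in the picture. A call takes as long as a camera call. They do not tell look-alikes from the thing itself.
- finder.look_for(camera, thing): "xy" ([column, row] as shares, 0 to 1, of the picture: columns of its width, rows of its height, amid what is visible of it).
- finder.outline_of(camera, thing): "pixels" (480x640 bool, what is visible of it) and "xy" ([column, row] as shares, 0 to 1, of the picture: columns of its width, rows of its height, amid what is visible of it).
The state is a dict: "t": time; "joint_positions": joint angles; "dq": joint speeds; "joint_torque": joint torques, N m; "ee_pos": TCP position; "tcp_rot": TCP orientation; "wrist_force": force on the tool from outside, world axes, zero at the start; "ft_torque": the same for the moment, N m; "grip_width": opening from 0.0 (shut) to 1.0 (fully open).
Only numpy, scipy, OpenCV 4.12 (cv2) and the standard library are available. Lean on these libraries where they do the work, as an engineer would, in place of code of your own. Each camera call takes 0.05 s, during which the arm holds its last target.

## Working session

There is one attempt and no reset: what is moved stays moved. The work goes in short steps, Python scripts to look and compute and a shell command to move; the robot and the scene stay as the last step left them, time stands still between calls to the robot, and variables do not carry over. Pictures are saved under pics/ and viewed, and the job is handed in when it is done.

```bash
ls; mkdir -p pics; cat > h.py <<'E'
import numpy as np, cv2
from cell import robot, viewer, finder
def K(f):
    fl=240/np.tan(np.radians(f["fovy"])/2); return np.array([[fl,0,f["cx"]],[0,fl,f["cy"]],[0,0,1.]])
def und(f,px):
    # pixels -> slopes (undistorted)
    px=np.atleast_2d(np.asarray(px,float)); k=K(f)
    d=(px-[k[0,2],k[1,2]])/k[0,0]; u=d.copy()
    for _ in range(30): u=d/(1+f["k1"]*(u**2).sum(1,keepdims=True))
    return u
def pts(f,px,depth=None):
    px=np.atleast_2d(np.asarray(px,float)); u=und(f,px)
    z=f["depth"][px[:,1].round().astype(int).clip(0,479),px[:,0].round().astype(int).clip(0,639)] if depth is None else depth
    c=np.c_[u*np.reshape(z,(-1,1)),z]
    return (c-f["t"])@f["R"]   # R^T(c-t)
def on_z(f,px,z):
    u=und(f,px); d=np.c_[u,np.ones(len(u))]@f["R"]; o=-f["R"].T@f["t"]
    return o+d*((z-o[2])/d[:,2])[:,None]
def proj(f,X):
    X=np.atleast_2d(X); c=X@f["R"].T+f["t"]; s=c[:,:2]/c[:,2:]
    s=s*(1+f["k1"]*(s**2).sum(1,keepdims=True)); k=K(f)
    return s*k[0,0]+[k[0,2],k[1,2]]
def cloud(f):
    vv,uu=np.mgrid[0:480,0:640]; px=np.c_[uu.ravel(),vv.ravel()]
    P=pts(f,px); P[f["depth"].ravel()==0]=np.nan
    return P.reshape(480,640,3)
E
python3 - <<'E'
from h import *
import pickle
for n in ["scene","top","wrist"]:
    f=viewer.grab_frame(n); cv2.imwrite(f"pics/{n}0.png",f["frame"]); pickle.dump(f,open(f"{n}0.pkl","wb"))
    print(n,f["fovy"],f["cx"],f["cy"],f["k1"],-f["R"].T@f["t"])
    for th in ["sampler","tray_centre","cap_carton","amber_bottle","yellow_tin","stop_bar"]:
        print(th,[(round(d["confidence"],2),(np.array(d["xy"])*[640,480]).round().tolist()) for d in finder.look_for(n,th)])
print(robot.get_state())
E
```

```text
pics
scene 57.727562021893135 312.34192939304137 247.05112871392907 -0.00844417876569566 [ 1.03971637 -0.38001079  0.8611938 ]
sampler [(0.97, [382.0, 361.0])]
tray_centre [(0.8, [353.0, 222.0]), (0.76, [308.0, 179.0]), (0.63, [413.0, 180.0])]
cap_carton [(0.75, [191.0, 318.0])]
amber_bottle [(0.67, [414.0, 248.0])]
yellow_tin [(0.92, [248.0, 388.0])]
stop_bar []
top 47.78852995669879 331.5088031719632 241.59960611044548 -0.1650160007953352 [0.42164412 0.12167531 1.34477434]
sampler [(0.63, [373.0, 134.0])]
tray_centre [(0.9, [170.0, 254.0]), (0.78, [245.0, 352.0]), (0.62, [264.0, 257.0])]
cap_carton [(0.94, [459.0, 271.0])]
amber_bottle [(0.76, [270.0, 177.0])]
yellow_tin [(0.57, [463.0, 190.0])]
stop_bar [(0.68, [370.0, 137.0])]
wrist 61.17407291318967 327.2697156621562 244.90064980060055 0.01281014554705057 [ 0.29835496 -0.61043739  0.3741666 ]
sampler []
tray_centre []
cap_carton []
amber_bottle []
yellow_tin []
stop_bar []
{'t': 1.05, 'joint_positions': array([-1.38398682e+00,  2.86287850e-01,  1.57672122e+00,  6.79974636e-06,
        1.27858346e+00, -1.50005223e-01]), 'dq': array([ 8.25401796e-06, -1.86015840e-04,  1.29611394e-03, -1.97705014e-03,
        9.37785261e-04, -3.36139703e-05]), 'joint_torque': array([-3.52824100e-04, -4.05980372e+01, -2.92947650e+01, -1.93549577e-04,
        5.40692999e-04,  1.19978421e-05]), 'ee_pos': array([ 0.22309832, -0.63704548,  0.23132146]), 'tcp_rot': array([ 0.69710573,  0.11851922, -0.69710113,  0.11851922]), 'wrist_force': array([-0.05688376,  0.11062428,  0.45616952]), 'ft_torque': array([ 0.05725544,  0.01812465, -0.03035865]), 'grip_width': 0.9986853927843993}
```

View pics/top0.png

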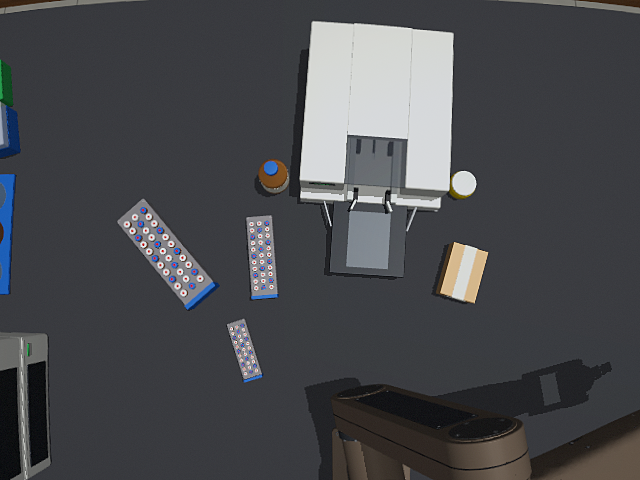

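View pics/scene0.png

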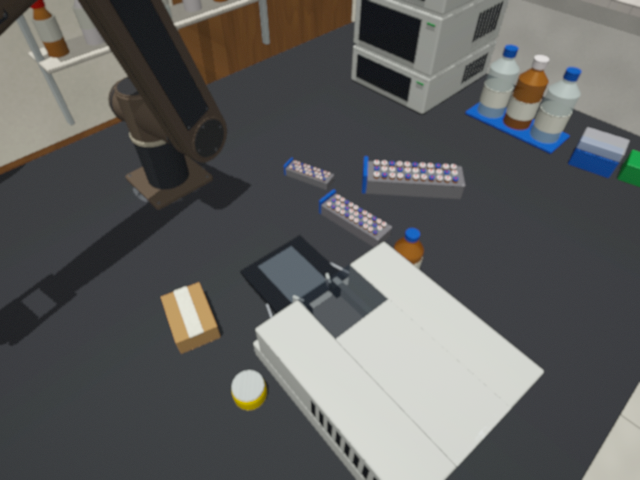

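```bash
python3 - <<'E'
from h import *
import pickle
f=pickle.load(open("top0.pkl","rb")); C=cloud(f); Z=C[...,2]
# trays
for name,(u,v),r in [("big",(167,254),75),("mid",(262,257),50),("small",(245,351),40)]:
    m=np.zeros((480,640),np.uint8); m[v-r:v+r,u-r:u+r]=1
    bg=f["frame"].astype(int); 
    m=((Z>0.02)&(Z<0.06)&(m>0)).astype(np.uint8)
    n,l,s,c=cv2.connectedComponentsWithStats(m); k=l[v,u] or 1+np.argmax(s[1:,4])
    P=C[l==k]; rect=cv2.minAreaRect(P[:,:2].astype(np.float32)*1000)
    print(name,len(P),rect,"zmed",np.median(P[:,2]))
# sampler slices
for lo,hi,n in [(0.13,0.15,"roof"),(0.045,0.055,"shelf")]:
    m=((Z>lo)&(Z<hi)).astype(np.uint8); k,l,s,c=cv2.connectedComponentsWithStats(m)
    for i in np.argsort(-s[1:,4])[:3]+1:
        P=C[l==i]; print(n,s[i],cv2.minAreaRect(P[:,:2].astype(np.float32)*1000),np.median(P[:,2]))
print("bench",np.nanmedian(Z))
im=cv2.resize(f["frame"][100:310,200:440],None,fx=3,fy=3,interpolation=cv2.INTER_CUBIC); im=im[:600,:800]; cv2.imwrite("pics/topc.png",im)
f=pickle.load(open("scene0.pkl","rb"))
cv2.imwrite("pics/scenec.png",cv2.resize(f["frame"][160:340,240:440],None,fx=3.3,fy=3.3,interpolation=cv2.INTER_CUBIC))
E
```

```text
big 3456 ((525.161376953125, 497.049560546875), (287.4777526855469, 91.42095184326172), 40.776058197021484) zmed 0.04851113424649865
mid 2148 ((515.2630004882812, 263.5252990722656), (201.0054473876953, 63.396324157714844), 4.375741958618164) zmed 0.03543054559359382
small 1151 ((289.5933837890625, 306.0522155761719), (146.92201232910156, 47.796913146972656), 17.234336853027344) zmed 0.026234409259243592
roof [  299    22   155   170 23377] ((865.3692626953125, -17.511138916015625), (347.206298828125, 398.6435241699219), 85.89752960205078) 0.14001854945704964
roof [ 14 336  15 144 593] ((151.40455627441406, 822.8857421875), (342.6297912597656, 24.24178695678711), 2.354607582092285) 0.13431387927439084
roof [264 162  14  13 146] ((709.8045654296875, 233.23480224609375), (29.614730834960938, 27.597673416137695), 88.78643035888672) 0.13940703823758363
shelf [ 300  184  141   94 6439] ((578.1018676757812, 3.6267547607421875), (344.0133056640625, 218.19793701171875), 85.78335571289062) 0.050046902687929995
shelf [ 118  199   94  106 2382] ((529.4624633789062, 500.7812194824219), (271.2109680175781, 90.96539306640625), 40.47541427612305) 0.048501529126966356
shelf [ 439  242   49   61 1855] ((473.39068603515625, -227.4912567138672), (91.81814575195312, 131.97518920898438), 72.68291473388672) 0.049936267654899856
bench 0.000959057189266698
```

View pics/topc.png

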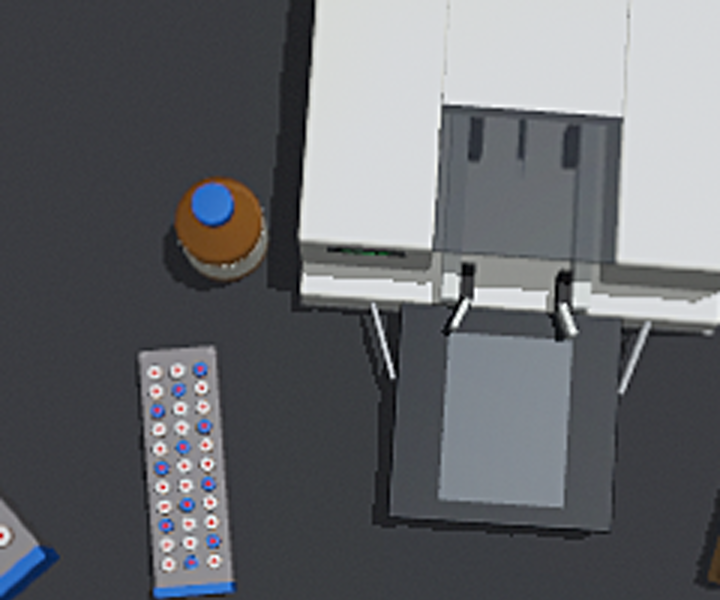

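View pics/scenec.png

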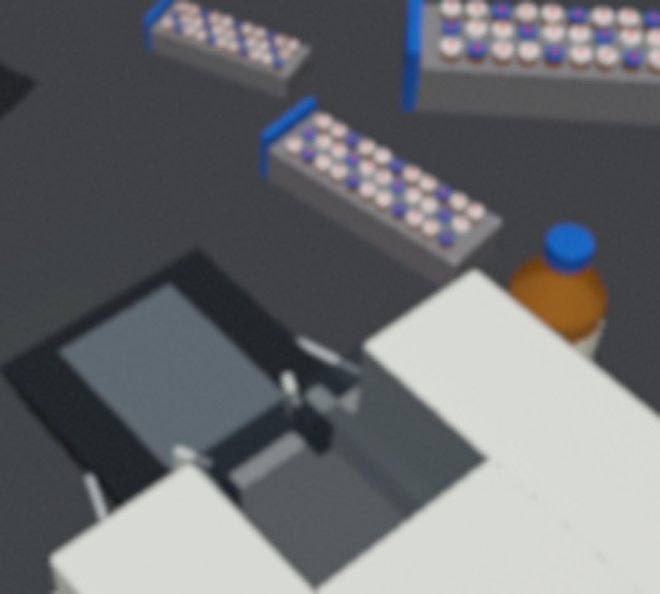

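```bash
python3 - <<'E'
from h import *
import pickle
f=pickle.load(open("top0.pkl","rb")); C=cloud(f); Z=C[...,2]
m=(Z>0.045)&(Z<0.055); P=C[m]; 
a=np.radians(-4.15); ex=np.array([np.cos(a),np.sin(a)]); ey=np.array([-ex[1],ex[0]])
for lo,hi,t in [(0.13,0.15,'roof'),(0.046,0.054,'shelf')]:
    m=(Z>lo)&(Z<hi)&(C[...,0]>0.33)&(np.abs(C[...,1])<0.25); P=C[m]
    X=P[:,:2]@ex; Y=P[:,:2]@ey
    sel=[]
    for x0 in np.arange(0.32,1.1,0.02):
        k=(X>=x0)&(X<x0+.02)
        if t=='shelf': k&=(Y>-0.12)&(Y<0.2)
        if k.sum()>10: print(t,round(x0,2),k.sum(),Y[k].min().round(4),Y[k].max().round(4),((Y[k].min()+Y[k].max())/2).round(4))
    k=np.abs(Y-0.06)<0.06; print("xrange",X[k].min(),X[k].max())
f2=pickle.load(open("scene0.pkl","rb"))
# raw points around lead-in plates between z .055 and .11
m=(Z>0.056)&(Z<0.11)&(C[...,0]>0.45)&(C[...,0]<0.62)&(np.abs(C[...,1])<0.12)
P=C[m]; X=P[:,:2]@ex; Y=P[:,:2]@ey
for x0 in np.arange(0.44,.6,.01):
    k=(X>=x0)&(X<x0+.01); print(round(x0,2),np.round(np.sort(Y[k]),3)[:60].tolist(), np.round(P[k,2],3)[:5])
E
```

```text
roof 0.66 928 -0.1277 0.2898 0.081
roof 0.68 1402 -0.1273 0.2991 0.0859
roof 0.7 1294 -0.1277 0.2945 0.0834
roof 0.72 1260 -0.1279 0.2175 0.0448
roof 0.74 1255 -0.1275 0.2181 0.0453
roof 0.76 1249 -0.1258 0.2181 0.0462
roof 0.78 1230 -0.1252 0.2176 0.0462
roof 0.8 1211 -0.1252 0.2183 0.0465
roof 0.82 1214 -0.1272 0.218 0.0454
roof 0.84 1186 -0.1261 0.217 0.0455
roof 0.86 1194 -0.128 0.2185 0.0453
roof 0.88 1189 -0.1284 0.218 0.0448
roof 0.9 1149 -0.1259 0.2183 0.0462
roof 0.92 1152 -0.1262 0.2186 0.0462
roof 0.94 1143 -0.1271 0.2188 0.0459
roof 0.96 1112 -0.1264 0.2185 0.0461
roof 0.98 1113 -0.1283 0.2158 0.0437
roof 1.0 1077 -0.1256 0.2163 0.0454
roof 1.02 1078 -0.1272 0.2165 0.0446
roof 1.04 1029 -0.1277 0.2154 0.0439
roof 1.06 58 -0.1253 0.2038 0.0393
xrange 0.6666901361594365 1.06335737872758
shelf 0.46 349 -0.0444 0.1347 0.0451
shelf 0.48 536 -0.0452 0.1353 0.045
shelf 0.5 547 -0.045 0.1349 0.045
shelf 0.52 534 -0.0436 0.1351 0.0457
shelf 0.54 551 -0.0452 0.1351 0.0449
shelf 0.56 527 -0.0443 0.1341 0.0449
shelf 0.58 523 -0.0526 0.1394 0.0434
shelf 0.6 530 -0.0567 0.1482 0.0458
s
[... 226 characters left out ...]
-0.018, 0.034, 0.082, 0.111] [0.056 0.056 0.056 0.057]
0.48 [-0.035, 0.078, 0.1] [0.056 0.057 0.056]
0.49 [0.007, 0.009, 0.014, 0.019, 0.064, 0.102, 0.124, 0.133] [0.056 0.056 0.056 0.056 0.057]
0.5 [0.038, 0.046, 0.111, 0.113] [0.057 0.057 0.056 0.057]
0.51 [0.034, 0.106] [0.056 0.056]
0.52 [0.006, 0.059, 0.064, 0.109] [0.057 0.057 0.058 0.056]
0.53 [0.033] [0.057]
0.54 [0.022, 0.046, 0.05, 0.053, 0.132] [0.057 0.056 0.056 0.057 0.057]
0.55 [0.044] [0.058]
0.56 [0.056, 0.078, 0.131] [0.057 0.056 0.056]
0.57 [-0.001, 0.105] [0.057 0.057]
0.58 [-0.042, -0.027, 0.004, 0.005, 0.043, 0.065, 0.072, 0.127] [0.057 0.056 0.056 0.056 0.056]
0.59 [-0.012, 0.029, 0.039, 0.058] [0.058 0.057 0.057 0.057]
```

```bash
python3 - <<'E'
from h import *
from scipy.spatial.transform import Rotation as Ro
s=robot.get_state(); R=Ro.from_quat(s["tcp_rot"]).as_matrix(); print(R.round(3))
ya=np.degrees(np.arctan2(R[1,1],R[0,1])); print("jaw axis deg",ya, "want",94.38,"or",-85.62, "rz",94.38-ya,-85.62-ya)
print(np.array([.515,.2635])-s["ee_pos"][:2], robot.hold_point_z)
E
```

```text
[[ 0.     0.33  -0.944]
 [ 0.    -0.944 -0.33 ]
 [-1.     0.    -0.   ]]
jaw axis deg -70.70204984488898 want 94.38 or -85.62 rz 165.08204984488896 -14.91795015511103
[0.29190168 0.90054548] 0.0187
```

```bash
python3 -m crank '[{"x":0.27,"y":0.45,"z":0.06,"rz":-8},{"x":0.27,"y":0.45,"z":0.06,"rz":-8},{"x":0.27,"y":0.45,"z":0.06,"rz":-8},{"x":0.27,"y":0.45,"z":0.06,"rz":-8},{"x":0.27,"y":0.45,"z":0.06,"rz":-8},{"x":0.27,"y":0.45,"z":0.06,"rz":-8},{"x":0.27,"y":0.45,"z":0.06,"rz":-8},{"x":0.27,"y":0.45,"z":0.06,"rz":-8},{"x":0.27,"y":0.45,"z":0.06,"rz":-8},{"x":0.292,"y":0.9,"z":-0.07,"rz":-15},{"x":0.292,"y":0.9,"z":-0.07,"rz":-15},{"x":0.292,"y":0.9,"z":-0.07,"rz":-15},{"x":0.292,"y":0.9,"z":-0.07,"rz":-15},{"x":0.292,"y":0.9,"z":-0.07,"rz":-15},{"x":0.292,"y":0.9,"z":-0.07,"rz":-15},{"x":0.292,"y":0.9,"z":-0.07,"rz":-15},{"x":0.292,"y":0.9,"z":-0.07,"rz":-15},{"x":0.292,"y":0.9,"z":-0.07,"rz":-15},{"x":0.292,"y":0.9,"z":-0.07,"rz":-15}]' 1
python3 - <<'E'
from h import *
import pickle
s=robot.get_state(); print(s["t"],s["ee_pos"],s["joint_positions"],s["wrist_force"])
f=viewer.grab_frame("wrist"); pickle.dump(f,open("wrist1.pkl","wb")); cv2.imwrite("pics/wrist1.png",f["frame"])
o=finder.outline_of("wrist","tray_centre")
for d in o: print(d["confidence"],d["xy"],d["pixels"].sum())
pickle.dump(o,open("w1o.pkl","wb"))
E
```

```text
1.05 [ 0.22309832 -0.63704548  0.23132146] [-1.38398682e+00  2.86287850e-01  1.57672122e+00  6.79974636e-06
  1.27858346e+00 -1.50005223e-01] [-0.05688376  0.11062428  0.45616952]invalid input
```

View pics/wrist1.png

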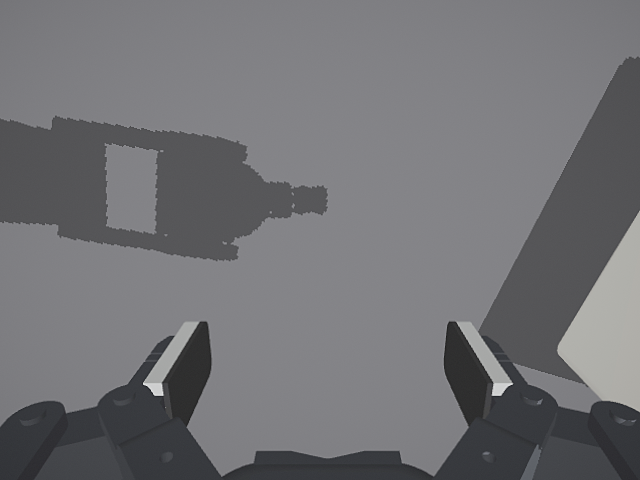

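The wrist picture shows only bench and the open fingers; the arm has not moved because the call was refused. I'll retry with all six keys in every row.

```bash
python3 -m crank '[{"x":0.27,"y":0.45,"z":0.06,"rx":0,"ry":0,"rz":-8},{"x":0.27,"y":0.45,"z":0.06,"rx":0,"ry":0,"rz":-8},{"x":0.27,"y":0.45,"z":0.06,"rx":0,"ry":0,"rz":-8},{"x":0.27,"y":0.45,"z":0.06,"rx":0,"ry":0,"rz":-8},{"x":0.27,"y":0.45,"z":0.06,"rx":0,"ry":0,"rz":-8},{"x":0.27,"y":0.45,"z":0.06,"rx":0,"ry":0,"rz":-8},{"x":0.27,"y":0.45,"z":0.06,"rx":0,"ry":0,"rz":-8},{"x":0.27,"y":0.45,"z":0.06,"rx":0,"ry":0,"rz":-8},{"x":0.27,"y":0.45,"z":0.06,"rx":0,"ry":0,"rz":-8},{"x":0.292,"y":0.9,"z":-0.07,"rx":0,"ry":0,"rz":-15},{"x":0.292,"y":0.9,"z":-0.07,"rx":0,"ry":0,"rz":-15},{"x":0.292,"y":0.9,"z":-0.07,"rx":0,"ry":0,"rz":-15},{"x":0.292,"y":0.9,"z":-0.07,"rx":0,"ry":0,"rz":-15},{"x":0.292,"y":0.9,"z":-0.07,"rx":0,"ry":0,"rz":-15},{"x":0.292,"y":0.9,"z":-0.07,"rx":0,"ry":0,"rz":-15},{"x":0.292,"y":0.9,"z":-0.07,"rx":0,"ry":0,"rz":-15},{"x":0.292,"y":0.9,"z":-0.07,"rx":0,"ry":0,"rz":-15},{"x":0.292,"y":0.9,"z":-0.07,"rx":0,"ry":0,"rz":-15},{"x":0.292,"y":0.9,"z":-0.07,"rx":0,"ry":0,"rz":-15}]' 1 || exit
python3 - <<'E'
from h import *
import pickle
s=robot.get_state(); print(s["t"],s["ee_pos"],s["joint_positions"],s["wrist_force"])
f=viewer.grab_frame("wrist"); pickle.dump(f,open("wrist1.pkl","wb")); cv2.imwrite("pics/wrist1b.png",f["frame"])
o=finder.outline_of("wrist","tray_centre")
for d in o: print(d["confidence"],d["xy"],d["pixels"].sum())
pickle.dump(o,open("w1o.pkl","wb"))
E
```

```text
t: 3.52
ee_pos: [0.5153, 0.2625, 0.1616]
tcp_rot: [0.707, 0.026, -0.706, 0.027]
wrist_force: [-0.7, -0.1, -1.0]
grip_width: 0.999
3.525 [0.5152567  0.26247356 0.16162091] [ 2.95936553e-01  1.42609319e-01  1.87880904e+00 -4.61818564e-04
  1.11991866e+00  1.79193134e+00] [-0.66487035 -0.13912689 -1.01075356]
0.77 [0.3869, 0.885] 4512
0.74 [0.1098, 0.5608] 30278
0.66 [0.5105, 0.4435] 26285
```

View pics/wrist1b.png

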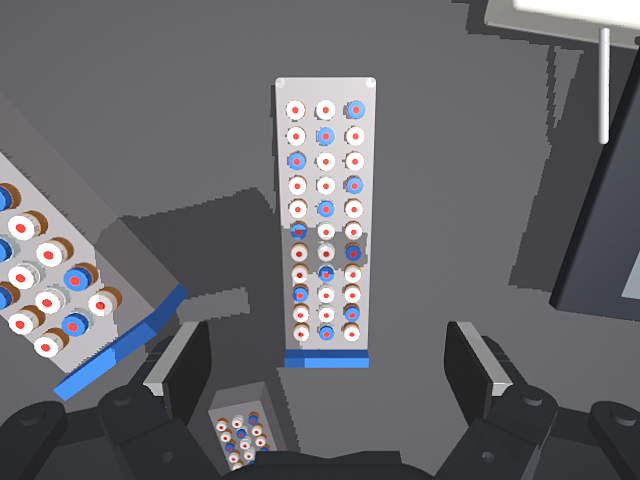

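The wrist view shows the middle tray upright at centre (column 325, rows 78–367, blue end plate at row 360). The big tray is at the left edge, the small one is at (245,430), and the shelf is at the right edge.

```bash
python3 - <<'E'
from h import *
import pickle
f=pickle.load(open("wrist1.pkl","rb")); o=pickle.load(open("w1o.pkl","rb")); s=robot.get_state(); e=s["ee_pos"]
print("tcp px",proj(f,e),"below",proj(f,[e[0],e[1],0.034]),"cam",-f["R"].T@f["t"],f["R"].round(3).tolist())
C=cloud(f); Z=C[...,2]
m=(Z>0.028)&(Z<0.06); m=m.astype(np.uint8); k,l,st,c=cv2.connectedComponentsWithStats(m); i=l[95,310]
P=C[l==i]; r=cv2.minAreaRect(P[:,:2].astype(np.float32)*1000); print(st[i],r,np.median(P[:,2]))
# lateral profile
a=np.radians(r[2] if r[1][0]>r[1][1] else r[2]-90); ex=np.array([np.cos(a),np.sin(a)]); ey=np.array([-ex[1],ex[0]])
q=P[(P[:,2]<0.04)]; X=q[:,:2]@ex;Y=q[:,:2]@ey
for x0 in np.arange(X.min(),X.max(),.02):
    kk=(X>=x0)&(X<x0+.02); print(round(x0,3),np.percentile(Y[kk],[1,99]).round(4),np.percentile(Y[kk],[1,99]).mean().round(4))
print("X",np.percentile(X,[.2,99.8]),"e",e[:2]@ex,e[:2]@ey,"yaw",np.degrees(a))
corners=cv2.goodFeaturesToTrack
E
```

```text
tcp px [[329.48823753 324.90974703]] below [[328.4984822  233.31295959]] cam [0.5947204  0.26876851 0.30443889] [[0.075, -0.997, 0.0], [-0.948, -0.071, 0.309], [-0.308, -0.023, -0.951]]
[  276    78   100   290 26085] ((515.153076171875, 263.72247314453125), (200.34950256347656, 62.1510124206543), 4.4397993087768555) 0.03467899380688551
0.441 [0.1924 0.2535] 0.2229
0.461 [0.1926 0.2536] 0.2231
0.481 [0.1925 0.2535] 0.223
0.501 [0.1925 0.2536] 0.2231
0.521 [0.1924 0.2536] 0.223
0.541 [0.1924 0.2535] 0.223
0.561 [0.1925 0.2536] 0.2231
0.581 [0.1924 0.2536] 0.223
0.601 [0.1925 0.2535] 0.223
0.621 [0.1928 0.2533] 0.2231
X [0.44180417 0.63405439] e 0.534296850504017 0.2212112035681015 yaw 4.4397993087768555
```

Mid tray: 200 × 62 mm, centre (0.515, 0.264), yaw 4.4°. That makes it the right one of the three: big (167,254), mid (262,257), small (245,351) in the top view. The close crop and depth confirm the size. Now I'll descend and grip.

```bash
python3 -m crank '[{"x":0,"y":0.0012,"z":-0.05,"rx":0,"ry":0,"rz":0.2},{"x":0,"y":0.0012,"z":-0.1,"rx":0,"ry":0,"rz":0.2},{"x":0,"y":0.0012,"z":-0.135,"rx":0,"ry":0,"rz":0.2},{"x":0,"y":0.0012,"z":-0.152,"rx":0,"ry":0,"rz":0.2},{"x":0,"y":0.0012,"z":-0.157,"rx":0,"ry":0,"rz":0.2},{"x":0,"y":0.0012,"z":-0.157,"rx":0,"ry":0,"rz":0.2}]' 1 && python3 -m crank '[{"x":0,"y":0,"z":0,"rx":0,"ry":0,"rz":0},{"x":0,"y":0,"z":0,"rx":0,"ry":0,"rz":0},{"x":0,"y":0,"z":0,"rx":0,"ry":0,"rz":0},{"x":0,"y":0,"z":0,"rx":0,"ry":0,"rz":0},{"x":0,"y":0,"z":0,"rx":0,"ry":0,"rz":0}]' 0 50
```

```text
t: 4.38
ee_pos: [0.5163, 0.2642, 0.0056]
tcp_rot: [0.707, 0.028, -0.706, 0.027]
wrist_force: [0.3, 0.8, -1.1]
grip_width: 1.003
t: 5.0
ee_pos: [0.5165, 0.2645, 0.0063]
tcp_rot: [0.708, 0.028, -0.706, 0.028]
wrist_force: [-1.0, -1.4, 6.1]
grip_width: 0.717
```

```bash
python3 -m crank '[{"x":0,"y":0,"z":0.02,"rx":0,"ry":0,"rz":0},{"x":0,"y":0,"z":0.06,"rx":0,"ry":0,"rz":0},{"x":0,"y":0,"z":0.1,"rx":0,"ry":0,"rz":0},{"x":0,"y":-0.02,"z":0.13,"rx":0,"ry":0,"rz":0},{"x":0.001,"y":-0.06,"z":0.13,"rx":0,"ry":0,"rz":-1},{"x":0.003,"y":-0.1,"z":0.13,"rx":0,"ry":0,"rz":-3},{"x":0.005,"y":-0.14,"z":0.13,"rx":0,"ry":0,"rz":-5},{"x":0.007,"y":-0.18,"z":0.13,"rx":0,"ry":0,"rz":-7},{"x":0.008,"y":-0.22,"z":0.13,"rx":0,"ry":0,"rz":-8.6},{"x":0.008,"y":-0.245,"z":0.13,"rx":0,"ry":0,"rz":-8.6},{"x":0.008,"y":-0.2565,"z":0.13,"rx":0,"ry":0,"rz":-8.6},{"x":0.008,"y":-0.2565,"z":0.12,"rx":0,"ry":0,"rz":-8.6},{"x":0.008,"y":-0.2565,"z":0.105,"rx":0,"ry":0,"rz":-8.6},{"x":0.008,"y":-0.2565,"z":0.095,"rx":0,"ry":0,"rz":-8.6},{"x":0.008,"y":-0.2565,"z":0.09,"rx":0,"ry":0,"rz":-8.6},{"x":0.008,"y":-0.2565,"z":0.09,"rx":0,"ry":0,"rz":-8.6},{"x":0.008,"y":-0.2565,"z":0.09,"rx":0,"ry":0,"rz":-8.6}]'
python3 - <<'E'
from h import *
import pickle
s=robot.get_state(); print(s["t"],s["ee_pos"],s["wrist_force"],s["ft_torque"])
f=viewer.grab_frame("wrist"); pickle.dump(f,open("wrist2.pkl","wb")); cv2.imwrite("pics/wrist2.png",f["frame"])
C=cloud(f); Z=C[...,2]
for p in [(325,150),(325,100),(300,60)]: print(p,C[p[1],p[0]])
E
```

```text
t: 7.12
ee_pos: [0.5235, 0.0077, 0.0948]
tcp_rot: [0.707, -0.025, -0.706, -0.025]
wrist_force: [-0.3, -0.4, -4.7]
grip_width: 0.717
7.125 [0.52353399 0.00770734 0.09475766] [-0.25574812 -0.41558706 -4.69474153] [ 0.01119977 -0.04402361 -0.01911617]
(325, 150) [0.5936615  0.00363169 0.12685627]
(325, 100) [0.60601283 0.00270207 0.13156552]
(300, 60) [0.61634384 0.00844176 0.12332455]
```

View pics/wrist2.png

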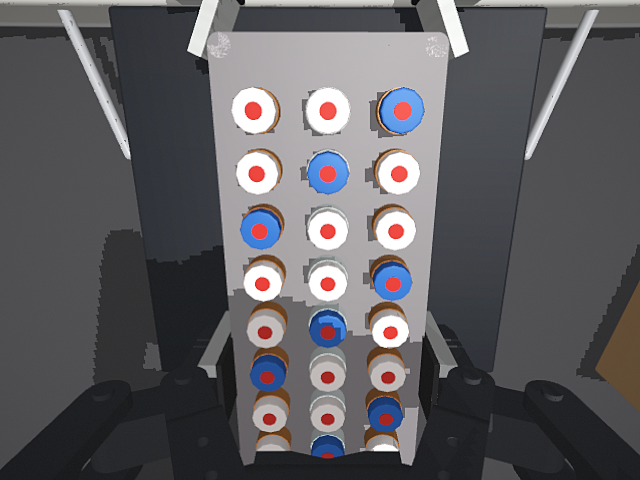

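The tray is held. Its leading end spans columns 208–448 at row 33, between the lead-in plates at about (205,30) and (455,25). I'll measure it against the shelf edges.

```bash
cat > meas.py <<'E'
from h import *
def edges(f,zlo,zhi,yaw,xr,yr,step=.02):
    C=cloud(f).reshape(-1,3); a=np.radians(yaw); ex=np.array([np.cos(a),np.sin(a)]); ey=np.array([-ex[1],ex[0]])
    P=C[(C[:,2]>zlo)&(C[:,2]<zhi)]; X=P[:,:2]@ex; Y=P[:,:2]@ey; k=(Y>yr[0])&(Y<yr[1])&(X>xr[0])&(X<xr[1]); X=X[k];Y=Y[k]
    out=[]
    for x0 in np.arange(xr[0],xr[1],step):
        k=(X>=x0)&(X<x0+step)
        if k.sum()>20: out.append((x0+step/2,*np.percentile(Y[k],[1,99])))
    return np.array(out),X
E
python3 - <<'E'
from meas import *
import pickle
f=pickle.load(open("wrist2.pkl","rb")); yaw=-4.15
for n,zl,zh,xr,yr in [("tray",.118,.128,(.45,.7),(-.0,.1)),("shelf",.045,.055,(.45,.62),(-.06,.15)),("plates",.058,.085,(.6,.66),(-.03,.12))]:
    o,X=edges(f,zl,zh,yaw,xr,yr,.01 if n=="plates" else .02)
    print(n,"Xmin/max",np.percentile(X,[.5,99.5]).round(4))
    for r in o: print(" ",r.round(4),"mid",((r[1]+r[2])/2).round(4),"w",(r[2]-r[1]).round(4))
E
```

```text
tray Xmin/max [0.4863 0.6203]
  [0.48   0.0151 0.0768] mid 0.046 w 0.0617
  [0.5    0.0152 0.0765] mid 0.0459 w 0.0613
  [0.52   0.0033 0.0888] mid 0.046 w 0.0855
  [0.54   0.0103 0.0814] mid 0.0458 w 0.0711
  [0.56   0.0152 0.0764] mid 0.0458 w 0.0612
  [0.58   0.0153 0.0764] mid 0.0458 w 0.0612
  [0.6    0.0154 0.0765] mid 0.0459 w 0.0611
  [0.62   0.0157 0.0763] mid 0.046 w 0.0606
shelf Xmin/max [0.4733 0.6195]
  [ 0.46   -0.0427  0.1352] mid 0.0462 w 0.1779
  [ 0.48   -0.0429  0.1352] mid 0.0462 w 0.1781
  [ 0.5    -0.0424  0.1347] mid 0.0461 w 0.1771
  [ 0.52   -0.0423  0.1345] mid 0.0461 w 0.1768
  [ 0.54   -0.0424  0.1345] mid 0.0461 w 0.1769
  [ 0.56   -0.0423  0.1345] mid 0.0461 w 0.1769
  [ 0.58   -0.0426  0.1346] mid 0.046 w 0.1773
  [ 0.6    -0.0427  0.1345] mid 0.0459 w 0.1772
  [ 0.62   -0.0425  0.1343] mid 0.0459 w 0.1768
plates Xmin/max [0.6204 0.6425]
  [ 0.625  -0.0031  0.0951] mid 0.046 w 0.0983
  [0.635  0.0007 0.0913] mid 0.046 w 0.0907
  [ 0.645  -0.0121  0.1028] mid 0.0453 w 0.1149
```

```bash
python3 -m crank '[{"x":0,"y":0,"z":-0.015,"rx":0,"ry":0,"rz":0},{"x":0,"y":0,"z":-0.028,"rx":0,"ry":0,"rz":0},{"x":0,"y":0,"z":-0.034,"rx":0,"ry":0,"rz":0},{"x":0,"y":0,"z":-0.035,"rx":0,"ry":0,"rz":0},{"x":0.008,"y":-0.0006,"z":-0.035,"rx":0,"ry":0,"rz":0},{"x":0.017,"y":-0.0012,"z":-0.035,"rx":0,"ry":0,"rz":0},{"x":0.026,"y":-0.0019,"z":-0.035,"rx":0,"ry":0,"rz":0},{"x":0.032,"y":-0.0023,"z":-0.035,"rx":0,"ry":0,"rz":0},{"x":0.034,"y":-0.0025,"z":-0.035,"rx":0,"ry":0,"rz":0},{"x":0.034,"y":-0.0025,"z":-0.035,"rx":0,"ry":0,"rz":0},{"x":0.034,"y":-0.0025,"z":-0.035,"rx":0,"ry":0,"rz":0}]'
python3 - <<'E'
from meas import *
import pickle
s=robot.get_state(); print(s["t"],s["ee_pos"],s["wrist_force"],s["ft_torque"])
f=viewer.grab_frame("wrist"); pickle.dump(f,open("wrist3.pkl","wb")); cv2.imwrite("pics/wrist3.png",f["frame"])
yaw=-4.15
for n,zl,zh,xr,yr in [("tray",.080,.0915,(.50,.7),(-.0,.1)),("shelf",.045,.055,(.45,.62),(-.06,.15)),("plates",.056,.0785,(.6,.68),(-.03,.12))]:
    o,X=edges(f,zl,zh,yaw,xr,yr,.01 if n=="plates" else .02)
    print(n,"Xmin/max",np.percentile(X,[.5,99.5]).round(4))
    for r in o: print(" ",r.round(4),"mid",((r[1]+r[2])/2).round(4),"w",(r[2]-r[1]).round(4))
C=cloud(f); k=(C[...,0]>.56)&(C[...,0]<.64)&(abs(C[...,1])<.025)&(C[...,2]>.07)
print(np.percentile(C[k][:,2],[5,20,50,80,95]).round(4))
E
```

```text
t: 8.55
ee_pos: [0.5567, 0.0052, 0.0591]
tcp_rot: [-0.706, 0.025, 0.707, 0.025]
wrist_force: [0.3, -0.2, -4.4]
grip_width: 0.716
8.55 [0.55673434 0.00522658 0.05914852] [ 0.31589242 -0.15638873 -4.35452202] [-0.01511642 -0.00233844 -0.0617    ]
tray Xmin/max [0.5197 0.6599]
  [0.51   0.015  0.0768] mid 0.0459 w 0.0618
  [0.53   0.0152 0.0765] mid 0.0459 w 0.0614
  [0.55   0.0152 0.0763] mid 0.0458 w 0.0611
  [0.57   0.0032 0.0886] mid 0.0459 w 0.0855
  [0.59   0.0152 0.0764] mid 0.0458 w 0.0612
  [0.61   0.0152 0.0763] mid 0.0458 w 0.0612
  [0.63   0.0152 0.0764] mid 0.0458 w 0.0612
  [0.65   0.0011 0.099 ] mid 0.0501 w 0.098
  [6.70e-01 1.00e-04 9.98e-02] mid 0.05 w 0.0997
shelf Xmin/max [0.4714 0.6195]
  [ 0.46   -0.0432  0.135 ] mid 0.0459 w 0.1782
  [ 0.48   -0.0421  0.134 ] mid 0.046 w 0.1761
  [0.5    0.0013 0.0906] mid 0.046 w 0.0894
  [ 0.52   -0.0428  0.1347] mid 0.046 w 0.1775
  [ 0.54   -0.0428  0.1345] mid 0.0459 w 0.1772
  [ 0.56   -0.0424  0.1341] mid 0.0459 w 0.1765
  [ 0.58   -0.0425  0.1341] mid 0.0458 w 0.1766
  [ 0.6    -0.0423  0.1341] mid 0.0459 w 0.1764
  [ 0.62   -0.0423  0.134 ] mid 0.0459 w 0.1763
plates Xmin/max [0.6207 0.6666]
  [ 0.625  -0.0029  0.0948] mid 0.0459 w 0.0977
  [0.635  0.0008 0.0912] mid 0.046 w 0.0904
  [ 0.645  -0.0114  0.1033] mid 0.046 w 0.1147
  [6.55e-01 6.00e-04 9.10e-02] mid 0.0458 w 0.0903
  [ 0.665  -0.0268  0.0909] mid 0.032 w 0.1177
[0.0861 0.0868 0.0944 0.0966 0.1397]
```

View pics/wrist3.png

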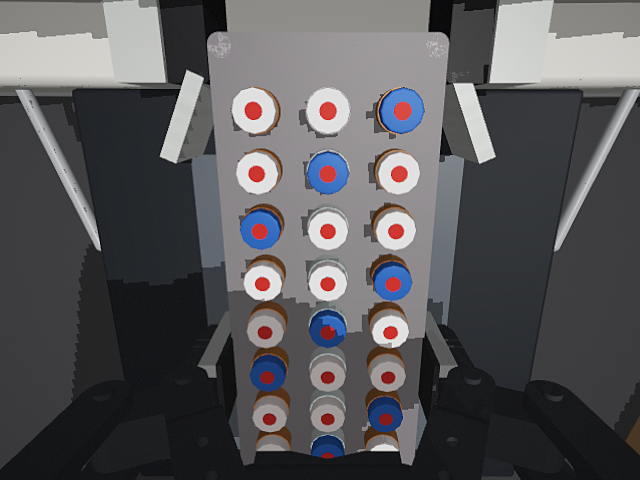

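The leading end (row 33) now lies centred between the first black pads at columns 212 and 447, about 3 mm above the floor. I'll lower it gently.

```bash
python3 -m crank '[{"x":0,"y":0,"z":-0.001,"rx":0,"ry":0,"rz":0},{"x":0,"y":0,"z":-0.002,"rx":0,"ry":0,"rz":0},{"x":0,"y":0,"z":-0.0025,"rx":0,"ry":0,"rz":0},{"x":0,"y":0,"z":-0.0025,"rx":0,"ry":0,"rz":0}]'; python3 -m crank '[{"x":0,"y":0,"z":-0.0005,"rx":0,"ry":0,"rz":0},{"x":0,"y":0,"z":-0.001,"rx":0,"ry":0,"rz":0},{"x":0,"y":0,"z":-0.001,"rx":0,"ry":0,"rz":0}]'
```

```text
t: 9.1
ee_pos: [0.557, 0.0052, 0.0567]
tcp_rot: [-0.707, 0.025, 0.707, 0.025]
wrist_force: [0.4, -0.2, -4.7]
grip_width: 0.712
t: 9.48
ee_pos: [0.5573, 0.0051, 0.0563]
tcp_rot: [0.707, -0.025, -0.707, -0.025]
wrist_force: [-1.8, -0.2, -0.1]
grip_width: 0.712
```

```bash
python3 -m crank '[{"x":0,"y":0,"z":0,"rx":0,"ry":0,"rz":0},{"x":0,"y":0,"z":0,"rx":0,"ry":0,"rz":0},{"x":0,"y":0,"z":0,"rx":0,"ry":0,"rz":0},{"x":0,"y":0,"z":0.001,"rx":0,"ry":0,"rz":0},{"x":0,"y":0,"z":0.02,"rx":0,"ry":0,"rz":0},{"x":0,"y":0,"z":0.06,"rx":0,"ry":0,"rz":0},{"x":0,"y":0,"z":0.11,"rx":0,"ry":0,"rz":0},{"x":-0.02,"y":0.0015,"z":0.13,"rx":0,"ry":0,"rz":0},{"x":-0.06,"y":0.0044,"z":0.13,"rx":0,"ry":0,"rz":0},{"x":-0.1,"y":0.0073,"z":0.13,"rx":0,"ry":0,"rz":0},{"x":-0.131,"y":0.0095,"z":0.13,"rx":0,"ry":0,"rz":0},{"x":-0.131,"y":0.0095,"z":0.13,"rx":0,"ry":0,"rz":0}]' 1
python3 -m crank '[{"x":0,"y":0,"z":0,"rx":0,"ry":0,"rz":0},{"x":0,"y":0,"z":0,"rx":0,"ry":0,"rz":0},{"x":0,"y":0,"z":0,"rx":0,"ry":0,"rz":0}]' 0.35
python3 - <<'E'
from meas import *
import pickle
s=robot.get_state(); print(s["t"],s["ee_pos"],s["wrist_force"],s["ft_torque"],s["joint_positions"])
f=viewer.grab_frame("wrist"); pickle.dump(f,open("wrist4.pkl","wb")); cv2.imwrite("pics/wrist4.png",f["frame"])
yaw=-4.15
for n,zl,zh,xr,yr in [("tray",.080,.0915,(.40,.64),(-.0,.1)),("tail",.092,.1,(.40,.48),(-.0,.1)),("plates",.056,.0785,(.6,.68),(-.03,.12))]:
    o,X=edges(f,zl,zh,yaw,xr,yr,.01 if n!="tray" else .02)
    print(n,"Xmin/max",np.percentile(X,[.5,99.5]).round(4))
    for r in o: print(" ",r.round(4),"mid",((r[1]+r[2])/2).round(4),"w",(r[2]-r[1]).round(4))
E
```

```text
t: 10.98
ee_pos: [0.425, 0.0149, 0.1869]
tcp_rot: [0.707, -0.025, -0.706, -0.025]
wrist_force: [0.2, 0.5, -1.0]
grip_width: 1.003
t: 11.35
ee_pos: [0.4267, 0.0145, 0.1859]
tcp_rot: [-0.707, 0.025, 0.707, 0.025]
wrist_force: [-0.5, -0.1, -0.9]
grip_width: 0.375
11.35 [0.42670363 0.0145369  0.18591565] [-0.45652466 -0.06459805 -0.90748826] [ 0.00334497 -0.03522894  0.00342441] [-2.04536812e-01 -2.45438227e-01  2.20258984e+00  1.38887758e-05
  1.18460403e+00  1.43784189e+00]
tray Xmin/max [0.4628 0.56  ]
  [0.47   0.0153 0.0762] mid 0.0457 w 0.0609
  [0.49   0.0151 0.0763] mid 0.0457 w 0.0612
  [0.51   0.0152 0.0762] mid 0.0457 w 0.0609
  [0.53   0.0153 0.0762] mid 0.0457 w 0.0609
  [0.55   0.0152 0.0762] mid 0.0457 w 0.061
  [0.57   0.0152 0.0762] mid 0.0457 w 0.061
tail Xmin/max [0.4553 0.4797]
  [0.455  0.0157 0.0761] mid 0.0459 w 0.0603
  [0.465  0.0151 0.0762] mid 0.0457 w 0.061
  [0.475  0.0231 0.0686] mid 0.0458 w 0.0455Traceback (most recent call last):
  File "<stdin>", line 8, in <module>
    return _quantile_unchecked(
        a, q, axis, out, overwrite_input, method, keepdims, weights)
    return _ureduce(a,
                    func=_quantile_ureduce_func,
    ...<5 lines>...
                    overwrite_input=overwrite_input,
                    method=method)
    r = func(a, **kwargs)
    result = _quantile(arr,
                       quantiles=q,
    ...<2 lines>...
                       out=out,
                       weights=wgt)
    slices_having_nans = np.isnan(arr[-1, ...])
                                  ~~~^^^^^^^^^
IndexError: index -1 is out of bounds for axis 0 with size 0
```

View pics/wrist4.png

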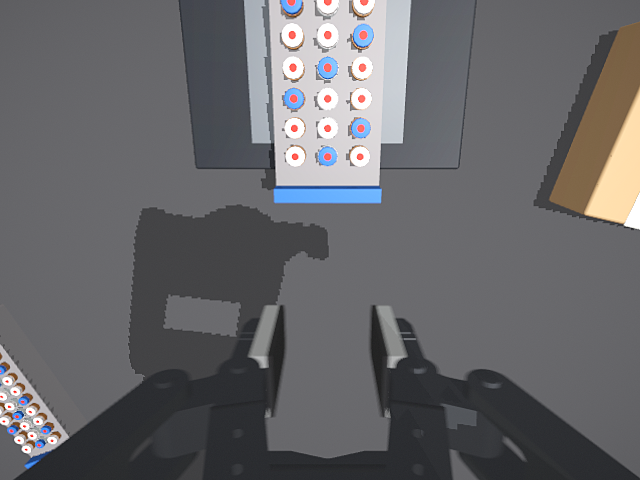

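The tray lies straight on the shelf, with its blue end plate at (328,195). The fingers, at columns 270 and 385, straddle its centre line. I'll descend behind the plate.

```bash
python3 -m crank '[{"x":0,"y":0,"z":-0.05,"rx":0,"ry":0,"rz":0},{"x":0,"y":0,"z":-0.09,"rx":0,"ry":0,"rz":0},{"x":0,"y":0,"z":-0.115,"rx":0,"ry":0,"rz":0},{"x":0,"y":0,"z":-0.124,"rx":0,"ry":0,"rz":0},{"x":0,"y":0,"z":-0.124,"rx":0,"ry":0,"rz":0},{"x":0.004,"y":-0.0003,"z":-0.124,"rx":0,"ry":0,"rz":0},{"x":0.008,"y":-0.0006,"z":-0.124,"rx":0,"ry":0,"rz":0},{"x":0.011,"y":-0.0008,"z":-0.124,"rx":0,"ry":0,"rz":0},{"x":0.014,"y":-0.001,"z":-0.124,"rx":0,"ry":0,"rz":0},{"x":0.014,"y":-0.001,"z":-0.124,"rx":0,"ry":0,"rz":0}]'
```

```text
t: 12.65
ee_pos: [0.4404, 0.0136, 0.0619]
tcp_rot: [0.707, -0.025, -0.707, -0.025]
wrist_force: [-0.6, 1.5, 0.4]
grip_width: 0.347
```

```bash
python3 -m crank '[{"x":0.003,"y":-0.0002,"z":0,"rx":0,"ry":0,"rz":0},{"x":0.006,"y":-0.0004,"z":0,"rx":0,"ry":0,"rz":0},{"x":0.009,"y":-0.0006,"z":0,"rx":0,"ry":0,"rz":0},{"x":0.012,"y":-0.0009,"z":0,"rx":0,"ry":0,"rz":0},{"x":0.015,"y":-0.0011,"z":0,"rx":0,"ry":0,"rz":0}]'
```

```text
t: 13.28
ee_pos: [0.4549, 0.0127, 0.0615]
tcp_rot: [-0.706, 0.025, 0.707, 0.025]
wrist_force: [-3.4, 0.2, 1.2]
grip_width: 0.35
```

```bash
python3 -m crank '[{"x":0.005,"y":-0.0004,"z":0,"rx":0,"ry":0,"rz":0},{"x":0.01,"y":-0.0007,"z":0,"rx":0,"ry":0,"rz":0},{"x":0.015,"y":-0.0011,"z":0,"rx":0,"ry":0,"rz":0},{"x":0.02,"y":-0.0015,"z":0,"rx":0,"ry":0,"rz":0},{"x":0.025,"y":-0.0018,"z":0,"rx":0,"ry":0,"rz":0},{"x":0.03,"y":-0.0022,"z":0,"rx":0,"ry":0,"rz":0}]'
```

```text
t: 14.02
ee_pos: [0.4854, 0.0103, 0.0618]
tcp_rot: [0.707, -0.025, -0.707, -0.025]
wrist_force: [-0.9, 0.5, -0.6]
grip_width: 0.349
```

```bash
python3 -m crank '[{"x":0.005,"y":-0.0004,"z":0,"rx":0,"ry":0,"rz":0},{"x":0.01,"y":-0.0007,"z":0,"rx":0,"ry":0,"rz":0},{"x":0.015,"y":-0.0011,"z":0,"rx":0,"ry":0,"rz":0},{"x":0.02,"y":-0.0015,"z":0,"rx":0,"ry":0,"rz":0},{"x":0.025,"y":-0.0018,"z":0,"rx":0,"ry":0,"rz":0},{"x":0.03,"y":-0.0022,"z":0,"rx":0,"ry":0,"rz":0}]'
python3 - <<'E'
from meas import *
import pickle
s=robot.get_state(); print(s["t"],s["ee_pos"],s["wrist_force"],s["ft_torque"],s["joint_positions"])
e=s["ee_pos"]; print("X'",e[0]*.99738-e[1]*.07237,"Y'",e[0]*.07237+e[1]*.99738)
f=viewer.grab_frame("wrist"); pickle.dump(f,open("wrist5.pkl","wb")); cv2.imwrite("pics/wrist5.png",f["frame"])
yaw=-4.15
for n,zl,zh,xr,yr in [("tray",.080,.0885,(.50,.64),(-.0,.1)),("plates",.056,.0785,(.6,.68),(-.03,.12))]:
    o,X=edges(f,zl,zh,yaw,xr,yr,.01 if n!="tray" else .02)
    for r in o: print(" ",r.round(4),"mid",((r[1]+r[2])/2).round(4),"w",(r[2]-r[1]).round(4))
E
```

```text
t: 14.78
ee_pos: [0.5154, 0.0081, 0.0618]
tcp_rot: [-0.707, 0.025, 0.707, 0.025]
wrist_force: [-2.1, 0.2, -1.7]
grip_width: 0.348
14.775 [0.51543037 0.00811918 0.06184386] [-2.14725046  0.17784854 -1.68006213] [0.00333904 0.39412694 0.00449723] [-1.81256497e-01  1.49197155e-01  2.08148886e+00  2.80928553e-06
  9.10935899e-01  1.46115407e+00]
X' 0.5134923610475388 Y' 0.04539960556514018
  [0.51   0.0306 0.0607] mid 0.0457 w 0.0301
  [0.53   0.0153 0.0759] mid 0.0456 w 0.0606
  [0.55   0.0151 0.0762] mid 0.0456 w 0.0611
  [0.57   0.0151 0.0762] mid 0.0457 w 0.0611
  [0.59   0.0152 0.0763] mid 0.0457 w 0.0612
  [0.61   0.0152 0.0765] mid 0.0459 w 0.0612
  [0.63   0.0154 0.0761] mid 0.0458 w 0.0607
  [ 0.625  -0.0034  0.0951] mid 0.0459 w 0.0984
```

View pics/wrist5.png

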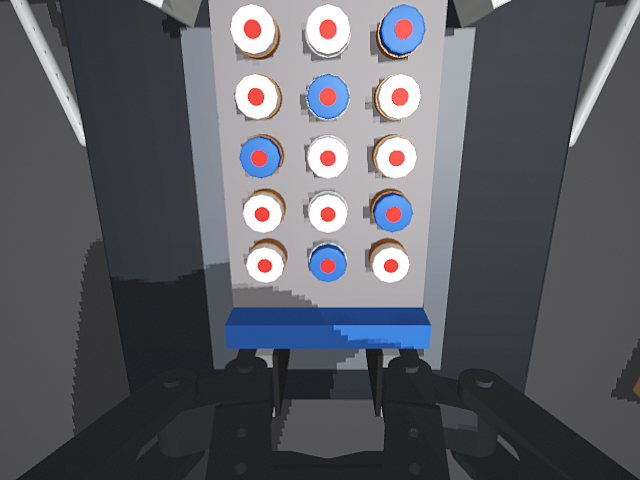

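The tray is straight in the lane (mid-line 45.7 mm at the tail, 45.8 mm at the front). I'll back off and lean the tool back 15° so the gripper body clears the roof, then push on.

```bash
python3 -m crank '[{"x":-0.01,"y":0.0007,"z":0,"rx":0,"ry":0,"rz":0},{"x":-0.02,"y":0.0014,"z":0,"rx":-0.3,"ry":-4,"rz":0},{"x":-0.02,"y":0.0014,"z":0,"rx":-0.7,"ry":-10,"rz":0},{"x":-0.02,"y":0.0014,"z":0,"rx":-1.1,"ry":-15,"rz":0},{"x":-0.015,"y":0.0011,"z":0,"rx":-1.1,"ry":-15,"rz":0},{"x":-0.01,"y":0.0007,"z":0,"rx":-1.1,"ry":-15,"rz":0},{"x":-0.005,"y":0.0004,"z":0,"rx":-1.1,"ry":-15,"rz":0},{"x":0,"y":0,"z":0,"rx":-1.1,"ry":-15,"rz":0},{"x":0.005,"y":-0.0004,"z":0,"rx":-1.1,"ry":-15,"rz":0},{"x":0.01,"y":-0.0007,"z":0,"rx":-1.1,"ry":-15,"rz":0}]'
```

```text
t: 16.08
ee_pos: [0.5244, 0.0077, 0.0613]
tcp_rot: [0.792, -0.028, -0.609, -0.022]
wrist_force: [-4.0, 0.2, 2.7]
grip_width: 0.35
```

```bash
python3 -m crank '[{"x":0.004,"y":-0.0003,"z":0,"rx":0,"ry":0,"rz":0},{"x":0.008,"y":-0.0006,"z":0,"rx":0,"ry":0,"rz":0},{"x":0.012,"y":-0.0009,"z":0,"rx":0,"ry":0,"rz":0},{"x":0.016,"y":-0.0012,"z":0,"rx":0,"ry":0,"rz":0},{"x":0.02,"y":-0.0015,"z":0,"rx":0,"ry":0,"rz":0}]'
```

```text
t: 16.7
ee_pos: [0.5452, 0.006, 0.0615]
tcp_rot: [0.793, -0.029, -0.608, -0.022]
wrist_force: [-1.9, 0.7, -1.2]
grip_width: 0.347
```

```bash
python3 -m crank '[{"x":0.003,"y":-0.0002,"z":0,"rx":0,"ry":0,"rz":0},{"x":0.006,"y":-0.0004,"z":0,"rx":0,"ry":0,"rz":0},{"x":0.009,"y":-0.0007,"z":0,"rx":0,"ry":0,"rz":0},{"x":0.012,"y":-0.0009,"z":0,"rx":0,"ry":0,"rz":0},{"x":0.015,"y":-0.0011,"z":0,"rx":0,"ry":0,"rz":0}]'; python3 -m crank '[{"x":0.003,"y":-0.0002,"z":0,"rx":0,"ry":0,"rz":0},{"x":0.006,"y":-0.0004,"z":0,"rx":0,"ry":0,"rz":0},{"x":0.009,"y":-0.0007,"z":0,"rx":0,"ry":0,"rz":0},{"x":0.012,"y":-0.0009,"z":0,"rx":0,"ry":0,"rz":0},{"x":0.015,"y":-0.0011,"z":0,"rx":0,"ry":0,"rz":0}]'
```

```text
t: 17.32
ee_pos: [0.5603, 0.0048, 0.0618]
tcp_rot: [0.793, -0.029, -0.608, -0.022]
wrist_force: [-2.1, -0.2, -1.9]
grip_width: 0.349
t: 17.95
ee_pos: [0.5753, 0.0038, 0.0618]
tcp_rot: [0.793, -0.029, -0.608, -0.022]
wrist_force: [-1.4, -0.8, -1.8]
grip_width: 0.347
```

```bash
python3 - <<'E'
from meas import *
import pickle
s=robot.get_state(); print(s["t"],s["ee_pos"],s["wrist_force"],s["ft_torque"])
e=s["ee_pos"]; print("X'",e[0]*.99738-e[1]*.07237,"Y'",e[0]*.07237+e[1]*.99738)
f=viewer.grab_frame("wrist"); pickle.dump(f,open("wrist6.pkl","wb")); cv2.imwrite("pics/wrist6.png",f["frame"])
f2=viewer.grab_frame("top"); cv2.imwrite("pics/top6.png",cv2.resize(f2["frame"][100:310,250:500],None,fx=2.8,fy=2.8))
yaw=-4.15
for n,zl,zh,xr,yr in [("tray",.080,.0885,(.50,.68),(-.0,.1)),("plateTop",.0915,.1,(.5,.65),(-.01,.12)),("plates",.056,.0785,(.6,.68),(-.03,.12))]:
    o,X=edges(f,zl,zh,yaw,xr,yr,.01); print(n,np.percentile(X,[.5,99.5]) if len(X) else 0)
    for r in o: print(" ",r.round(4),"mid",((r[1]+r[2])/2).round(4),"w",(r[2]-r[1]).round(4))
E
```

```text
17.95 [0.57529828 0.00375032 0.0618375 ] [-1.40365172 -0.77903831 -1.77291307] [ 0.08703739  0.48870969 -0.01951598]
X' 0.573519586295032 Y' 0.045374835378403866
tray [0.56842028 0.67956191]
  [0.555  0.0306 0.0607] mid 0.0456 w 0.03
  [0.565  0.0306 0.0607] mid 0.0456 w 0.0301
  [0.575  0.0174 0.0739] mid 0.0457 w 0.0565
  [0.595  0.0153 0.076 ] mid 0.0457 w 0.0608
  [0.605  0.0152 0.0761] mid 0.0457 w 0.0609
  [0.615  0.015  0.0762] mid 0.0456 w 0.0611
  [0.625  0.015  0.0763] mid 0.0457 w 0.0613
  [0.635  0.0152 0.0761] mid 0.0456 w 0.0609
  [0.645  0.0008 0.0991] mid 0.0499 w 0.0983
  [0.655  0.0007 0.0992] mid 0.05 w 0.0985
  [0.665  0.0009 0.0992] mid 0.0501 w 0.0983
  [0.675  0.0007 0.0994] mid 0.0501 w 0.0987
plateTop [0.55493763 0.64491992]
  [0.555  0.0287 0.0625] mid 0.0456 w 0.0338
  [0.565  0.029  0.0622] mid 0.0456 w 0.0332
  [0.575  0.0175 0.0737] mid 0.0456 w 0.0562
  [0.585  0.0153 0.0759] mid 0.0456 w 0.0606
  [0.595  0.0153 0.0758] mid 0.0456 w 0.0606
  [0.605  0.0225 0.0687] mid 0.0456 w 0.0462
  [0.615  0.0227 0.0684] mid 0.0456 w 0.0456
  [0.625  0.0226 0.0687] mid 0.0456 w 0.046
  [0.635  0.0227 0.0687] mid 0.0457 w 0.0459
  [0.645  0.0226 0.0687] mid 0.0456 w 0.0461
plates [0.62090158 0.67974303]
  [ 0.625  -0.0029  0.0945] mid 0.0458 w 0.0974
  [0.635  0.0008 0.0909] mid 0.0458 w 0.0901
  [ 0.645  -0.0122  0.1043] mid 0.046 w 0.1165
  [0.655  0.0008 0.0912] mid 0.046 w 0.0904
  [ 0.665  -0.0296  0.1196] mid 0.045 w 0.1492
  [ 0.675  -0.0235  0.1151] mid 0.0458 w 0.1386
```

View pics/wrist6.png

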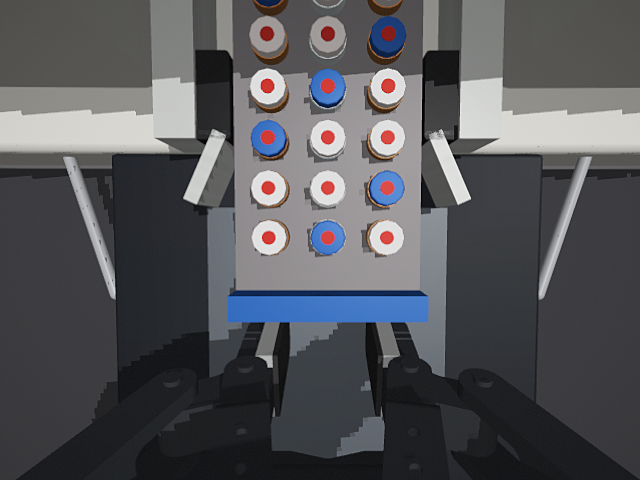

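View pics/top6.png

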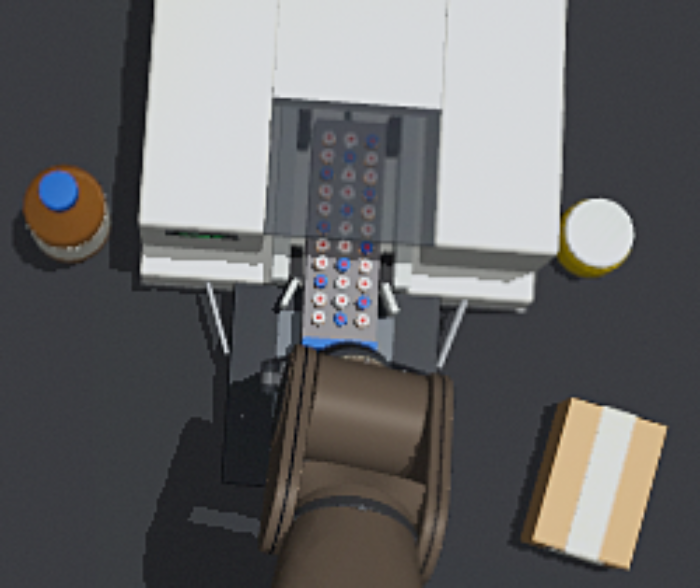

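The tray is straight and centred (mid-line 45.6–45.7 mm) with about 2 N of drag. The leading end is past the second pads, visible through the window in the top view. I'll continue in small steps.

```bash
python3 -m crank '[{"x":0.003,"y":-0.0002,"z":0,"rx":0,"ry":0,"rz":0},{"x":0.006,"y":-0.0004,"z":0,"rx":0,"ry":0,"rz":0},{"x":0.009,"y":-0.0007,"z":0,"rx":0,"ry":0,"rz":0},{"x":0.012,"y":-0.0009,"z":0,"rx":0,"ry":0,"rz":0},{"x":0.015,"y":-0.0011,"z":0,"rx":0,"ry":0,"rz":0}]' && python3 -m crank '[{"x":0.0015,"y":-0.0001,"z":0,"rx":0,"ry":0,"rz":0},{"x":0.003,"y":-0.0002,"z":0,"rx":0,"ry":0,"rz":0},{"x":0.0045,"y":-0.0003,"z":0,"rx":0,"ry":0,"rz":0}]'
```

```text
t: 18.68
ee_pos: [0.5904, 0.0026, 0.062]
tcp_rot: [0.793, -0.029, -0.608, -0.022]
wrist_force: [-4.7, 0.1, 1.8]
grip_width: 0.35
t: 19.05
ee_pos: [0.5947, 0.0024, 0.0619]
tcp_rot: [0.793, -0.029, -0.608, -0.022]
wrist_force: [-4.9, -0.2, 2.0]
grip_width: 0.346
```

```bash
python3 -m crank '[{"x":0.001,"y":-0.0001,"z":0,"rx":0,"ry":0,"rz":0},{"x":0.002,"y":-0.0001,"z":0,"rx":0,"ry":0,"rz":0},{"x":0.003,"y":-0.0002,"z":0,"rx":0,"ry":0,"rz":0}]'
```

```text
t: 19.42
ee_pos: [0.5976, 0.0021, 0.0619]
tcp_rot: [0.793, -0.029, -0.608, -0.022]
wrist_force: [-4.4, 0.6, 2.8]
grip_width: 0.349
```

```bash
python3 -m crank '[{"x":0.001,"y":-0.0001,"z":0,"rx":0,"ry":0,"rz":0},{"x":0.002,"y":-0.0001,"z":0,"rx":0,"ry":0,"rz":0},{"x":0.003,"y":-0.0002,"z":0,"rx":0,"ry":0,"rz":0}]'
```

```text
t: 19.8
ee_pos: [0.6007, 0.0019, 0.0619]
tcp_rot: [0.793, -0.029, -0.608, -0.022]
wrist_force: [-5.5, 0.7, 3.7]
grip_width: 0.352
```

```bash
python3 -m crank '[{"x":0.001,"y":-0.0001,"z":0,"rx":0,"ry":0,"rz":0},{"x":0.002,"y":-0.0001,"z":0,"rx":0,"ry":0,"rz":0},{"x":0.0025,"y":-0.0002,"z":0,"rx":0,"ry":0,"rz":0}]'
```

```text
t: 20.18
ee_pos: [0.6032, 0.0018, 0.0619]
tcp_rot: [0.793, -0.029, -0.608, -0.022]
wrist_force: [-5.3, 0.2, 3.5]
grip_width: 0.349
```

```bash
python3 -m crank '[{"x":0.001,"y":-0.0001,"z":0,"rx":0,"ry":0,"rz":0},{"x":0.002,"y":-0.0001,"z":0,"rx":0,"ry":0,"rz":0}]'
```

```text
t: 20.42
ee_pos: [0.6051, 0.0016, 0.0618]
tcp_rot: [0.793, -0.029, -0.608, -0.022]
wrist_force: [-5.6, 1.0, 4.3]
grip_width: 0.348
```

```bash
python3 -m crank '[{"x":0.001,"y":-0.0001,"z":0,"rx":0,"ry":0,"rz":0},{"x":0.002,"y":-0.0001,"z":0,"rx":0,"ry":0,"rz":0},{"x":0.0025,"y":-0.0002,"z":0,"rx":0,"ry":0,"rz":0}]'
```

```text
t: 20.8
ee_pos: [0.6077, 0.0015, 0.0618]
tcp_rot: [0.793, -0.029, -0.608, -0.022]
wrist_force: [-5.0, -0.1, 3.6]
grip_width: 0.352
```

```bash
python3 -m crank '[{"x":0.001,"y":-0.0001,"z":0,"rx":0,"ry":0,"rz":0},{"x":0.002,"y":-0.0001,"z":0,"rx":0,"ry":0,"rz":0},{"x":0.0025,"y":-0.0002,"z":0,"rx":0,"ry":0,"rz":0}]'
```

```text
t: 21.18
ee_pos: [0.6101, 0.0013, 0.0618]
tcp_rot: [0.793, -0.029, -0.608, -0.022]
wrist_force: [-5.5, 0.2, 4.1]
grip_width: 0.348
```

```bash
python3 - <<'E'
from meas import *
import pickle
s=robot.get_state(); print(s["t"],s["ee_pos"],s["wrist_force"],s["ft_torque"])
f=viewer.grab_frame("wrist"); cv2.imwrite("pics/wrist7.png",f["frame"])
for n,zl,zh,xr,yr in [("tray",.080,.0885,(.60,.645),(-.0,.1)),("plateTop",.0915,.1,(.58,.66),(-.01,.12)),("plates",.056,.0785,(.61,.66),(-.03,.12))]:
    o,X=edges(f,zl,zh,-4.15,xr,yr,.01); print(n,np.percentile(X,[.5,99.5]) if len(X) else 0)
    for r in o: print(" ",r.round(4),"mid",((r[1]+r[2])/2).round(4),"w",(r[2]-r[1]).round(4))
E
```

```text
21.175 [0.61012037 0.00125704 0.06176298] [-5.53546965  0.24162155  4.12450776] [ 0.00359357  0.68862171 -0.02660272]
tray [0.60332742 0.6448506 ]
  [0.605  0.0173 0.074 ] mid 0.0456 w 0.0568
  [0.615  0.0177 0.0737] mid 0.0457 w 0.0559
  [0.625  0.0153 0.0761] mid 0.0457 w 0.0608
  [0.635  0.0153 0.0761] mid 0.0457 w 0.0608
  [0.645  0.0012 0.0991] mid 0.0501 w 0.0979
plateTop [0.58935792 0.65981571]
  [0.585  0.0287 0.0628] mid 0.0457 w 0.034
  [0.595  0.0291 0.0623] mid 0.0457 w 0.0333
  [0.605  0.0175 0.0739] mid 0.0457 w 0.0564
  [0.615  0.0157 0.0757] mid 0.0457 w 0.0599
  [0.625  0.0153 0.0759] mid 0.0456 w 0.0606
  [0.635  0.0244 0.067 ] mid 0.0457 w 0.0425
  [0.645  0.0227 0.0688] mid 0.0457 w 0.0461
  [0.655  0.0226 0.0689] mid 0.0457 w 0.0463
plates [0.61129841 0.65981245]
  [0.615  0.0174 0.0739] mid 0.0456 w 0.0565
  [ 0.625  -0.0032  0.0946] mid 0.0457 w 0.0978
  [6.35e-01 5.00e-04 9.12e-02] mid 0.0459 w 0.0907
  [0.645  0.0008 0.0908] mid 0.0458 w 0.09
  [0.655  0.0009 0.0908] mid 0.0458 w 0.0899
```

View pics/wrist7.png

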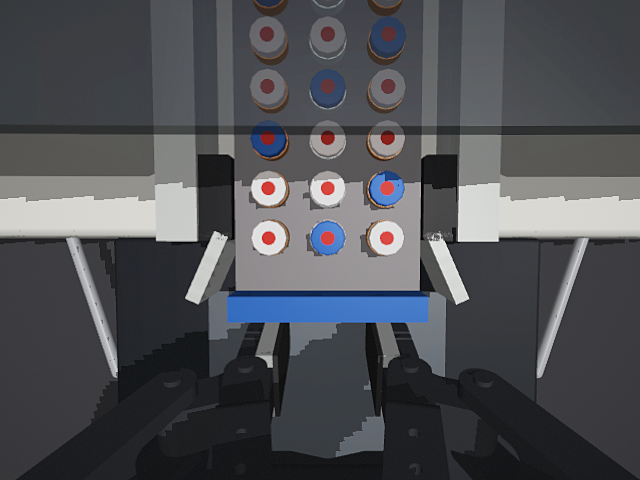

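The tray is still centred and straight. The blue plate at row 300 is just outside the lead-ins, 20–25 mm before the mouth. Continuing.

```bash
python3 -m crank '[{"x":0.001,"y":-0.0001,"z":0,"rx":0,"ry":0,"rz":0},{"x":0.002,"y":-0.0001,"z":0,"rx":0,"ry":0,"rz":0},{"x":0.0025,"y":-0.0002,"z":0,"rx":0,"ry":0,"rz":0}]'
```

```text
t: 21.6
ee_pos: [0.6126, 0.0011, 0.0617]
tcp_rot: [0.793, -0.029, -0.608, -0.022]
wrist_force: [-4.8, -0.1, 3.2]
grip_width: 0.347
```

```bash
python3 -m crank '[{"x":0.001,"y":-0.0001,"z":0,"rx":0,"ry":0,"rz":0},{"x":0.002,"y":-0.0001,"z":0,"rx":0,"ry":0,"rz":0},{"x":0.0025,"y":-0.0002,"z":0,"rx":0,"ry":0,"rz":0}]'
```

```text
t: 21.98
ee_pos: [0.6151, 0.0009, 0.0618]
tcp_rot: [0.793, -0.029, -0.608, -0.022]
wrist_force: [-4.3, 0.2, 2.3]
grip_width: 0.349
```

```bash
python3 -m crank '[{"x":0.001,"y":-0.0001,"z":0,"rx":0,"ry":0,"rz":0},{"x":0.002,"y":-0.0001,"z":0,"rx":0,"ry":0,"rz":0},{"x":0.0025,"y":-0.0002,"z":0,"rx":0,"ry":0,"rz":0}]'
```

```text
t: 22.35
ee_pos: [0.6177, 0.0007, 0.0618]
tcp_rot: [0.793, -0.029, -0.608, -0.022]
wrist_force: [-4.1, -0.1, 2.6]
grip_width: 0.352
```

```bash
python3 -m crank '[{"x":0.001,"y":-0.0001,"z":0,"rx":0,"ry":0,"rz":0},{"x":0.002,"y":-0.0001,"z":0,"rx":0,"ry":0,"rz":0},{"x":0.0025,"y":-0.0002,"z":0,"rx":0,"ry":0,"rz":0}]'
```

```text
t: 22.72
ee_pos: [0.6201, 0.0005, 0.0618]
tcp_rot: [0.793, -0.029, -0.608, -0.022]
wrist_force: [-3.8, 0.8, 2.0]
grip_width: 0.353
```

```bash
python3 -m crank '[{"x":0.001,"y":-0.0001,"z":0,"rx":0,"ry":0,"rz":0},{"x":0.002,"y":-0.0001,"z":0,"rx":0,"ry":0,"rz":0}]'
```

```text
t: 22.98
ee_pos: [0.6221, 0.0003, 0.0618]
tcp_rot: [0.793, -0.029, -0.608, -0.022]
wrist_force: [-4.2, 0.3, 2.2]
grip_width: 0.347
```

```bash
python3 -m crank '[{"x":0.001,"y":-0.0001,"z":0,"rx":0,"ry":0,"rz":0},{"x":0.002,"y":-0.0001,"z":0,"rx":0,"ry":0,"rz":0}]'
```

```text
t: 23.22
ee_pos: [0.6241, 0.0002, 0.0618]
tcp_rot: [0.793, -0.029, -0.608, -0.022]
wrist_force: [-3.8, -0.4, 2.5]
grip_width: 0.349
```

```bash
python3 -m crank '[{"x":0.001,"y":-0.0001,"z":0,"rx":0,"ry":0,"rz":0},{"x":0.002,"y":-0.0001,"z":0,"rx":0,"ry":0,"rz":0}]'
```

```text
t: 23.48
ee_pos: [0.6262, 0.0001, 0.0618]
tcp_rot: [0.793, -0.029, -0.608, -0.022]
wrist_force: [-4.1, 0.1, 1.8]
grip_width: 0.354
```

```bash
python3 -m crank '[{"x":0.001,"y":-0.0001,"z":0,"rx":0,"ry":0,"rz":0},{"x":0.002,"y":-0.0002,"z":0,"rx":0,"ry":0,"rz":0}]'
```

```text
t: 23.72
ee_pos: [0.6281, -0.0, 0.0618]
tcp_rot: [0.793, -0.029, -0.608, -0.022]
wrist_force: [-4.7, -0.6, 2.4]
grip_width: 0.348
```

```bash
python3 -m crank '[{"x":0.001,"y":-0.0001,"z":0,"rx":0,"ry":0,"rz":0},{"x":0.002,"y":-0.0002,"z":0,"rx":0,"ry":0,"rz":0}]'
```

```text
t: 23.98
ee_pos: [0.6301, -0.0002, 0.0618]
tcp_rot: [0.793, -0.029, -0.608, -0.022]
wrist_force: [-4.4, 0.3, 2.6]
grip_width: 0.351
```

```bash
python3 -m crank '[{"x":0.001,"y":-0.0001,"z":0,"rx":0,"ry":0,"rz":0},{"x":0.002,"y":-0.0001,"z":0,"rx":0,"ry":0,"rz":0}]'
```

```text
t: 24.22
ee_pos: [0.6321, -0.0004, 0.0618]
tcp_rot: [0.793, -0.029, -0.608, -0.022]
wrist_force: [-5.1, 0.3, 1.8]
grip_width: 0.35
```

```bash
python3 -m crank '[{"x":0.001,"y":-0.0001,"z":0,"rx":0,"ry":0,"rz":0},{"x":0.002,"y":-0.0001,"z":0,"rx":0,"ry":0,"rz":0}]'
python3 - <<'E'
from meas import *
f=viewer.grab_frame("wrist"); cv2.imwrite("pics/wrist8.png",f["frame"])
for n,zl,zh,xr,yr in [("plateTop",.0915,.1,(.60,.68),(-.01,.12)),("plates",.056,.0785,(.61,.66),(-.03,.12))]:
    o,X=edges(f,zl,zh,-4.15,xr,yr,.01); print(n,np.percentile(X,[.5,99.5]) if len(X) else 0)
    for r in o: print(" ",r.round(4),"mid",((r[1]+r[2])/2).round(4),"w",(r[2]-r[1]).round(4))
E
```

```text
t: 24.48
ee_pos: [0.6328, -0.0003, 0.0617]
tcp_rot: [0.792, -0.028, -0.61, -0.022]
wrist_force: [-11.2, -0.2, 8.5]
grip_width: 0.353
plateTop [0.61193132 0.66497276]
  [0.615  0.0289 0.0625] mid 0.0457 w 0.0336
  [0.625  0.018  0.0737] mid 0.0459 w 0.0557
  [0.635  0.0177 0.0737] mid 0.0457 w 0.056
  [0.645  0.0153 0.076 ] mid 0.0456 w 0.0606
  [0.665  0.0231 0.0684] mid 0.0457 w 0.0453
plates [0.6184215  0.65989607]
  [0.615  0.0306 0.0746] mid 0.0526 w 0.044
  [ 0.625  -0.0031  0.095 ] mid 0.0459 w 0.0981
  [0.635  0.0007 0.0908] mid 0.0458 w 0.0901
  [0.645  0.0009 0.0908] mid 0.0458 w 0.0899
  [0.655  0.0009 0.0908] mid 0.0458 w 0.0899
```

View pics/wrist8.png

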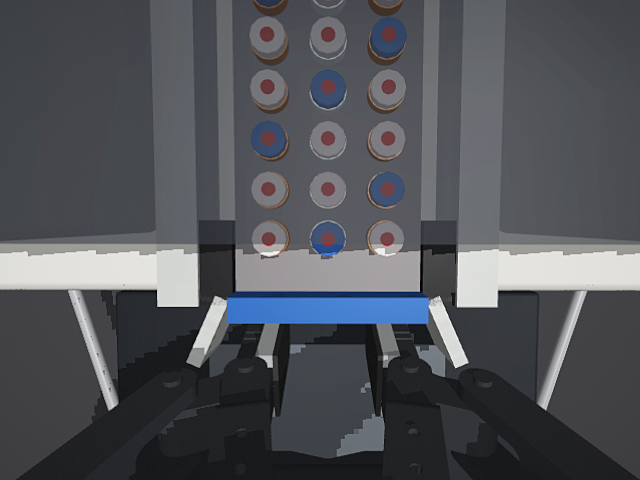

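The blue plate (row 307) is at the mouth and the force jumped to 11 N. Before I call that the stop, I'll check that no part of the gripper is touching the lead-ins (197,330)/(447,330) or the housing.

```bash
python3 - <<'E'
from h import *
f=viewer.grab_frame("wrist"); C=cloud(f); s=robot.get_state(); print(s["t"],s["ee_pos"],s["wrist_force"],s["ft_torque"])
ex=np.array([.99738,-.07237]); ey=np.array([.07237,.99738])
for p in [(195,350),(192,362),(205,330),(222,300),(215,365),(200,372),(172,380),(240,360),(245,345),(262,340),(280,340),(262,355),(330,300),(330,315),(440,350),(450,364),(440,372),(480,378)]:
    P=C[p[1],p[0]]; print(p,(P[:2]@ex).round(4),(P[:2]@ey-.0457).round(4),P[2].round(4))
E
```

```text
24.575 [ 6.32807941e-01 -3.46109104e-04  6.17165369e-02] [-9.59883809 -0.40016754  7.37801545] [-0.01778822  1.37394572 -0.03265558]
(195, 350) 0.6264 0.047 0.0781
(192, 362) 0.6222 0.0481 0.0784
(205, 330) 0.6337 0.0433 0.0784
(222, 300) 0.6442 0.0373 0.0778
(215, 365) 0.6113 0.0476 0.051
(200, 372) 0.6082 0.054 0.0509
(172, 380) 0.6305 0.0407 0.1158
(240, 360) 0.633 0.0247 0.1076
(245, 345) 0.6315 0.0271 0.0888
(262, 340) 0.6347 0.0207 0.0942
(280, 340) 0.6345 0.0151 0.0934
(262, 355) 0.6325 0.0195 0.1018
(330, 300) 0.6477 -0.0007 0.0955
(330, 315) 0.643 -0.0007 0.0955
(440, 350) 0.6207 -0.045 0.06
(450, 364) 0.6115 -0.0522 0.05
(440, 372) 0.6081 -0.0479 0.0501
(480, 378) 0.6313 -0.0397 0.1161
```

Everything clears: the knuckles are at z ≥ 0.09–0.116, above the lead-ins at 0.078, and the fingers stay within ±27 mm. The tail face is at about the mouth, so the leading end is about 200 mm in, within the stop's range. I'll press slightly more to check for the rubber's stiffness.

```bash
python3 -m crank '[{"x":0.0005,"y":0,"z":0,"rx":0,"ry":0,"rz":0},{"x":0.0005,"y":0,"z":0,"rx":0,"ry":0,"rz":0}]'
```

```text
t: 24.82
ee_pos: [0.6328, -0.0003, 0.0617]
tcp_rot: [0.791, -0.028, -0.61, -0.022]
wrist_force: [-11.5, 0.2, 8.2]
grip_width: 0.348
```

```bash
python3 -m crank '[{"x":0.0005,"y":0,"z":0,"rx":0,"ry":0,"rz":0},{"x":0.001,"y":-0.0001,"z":0,"rx":0,"ry":0,"rz":0},{"x":0.001,"y":-0.0001,"z":0,"rx":0,"ry":0,"rz":0}]'; python3 -c "
from cell import robot
s=robot.get_state();print(s['ee_pos'],s['wrist_force'])"
```

```text
t: 25.2
ee_pos: [0.6331, -0.0003, 0.0617]
tcp_rot: [0.791, -0.028, -0.611, -0.022]
wrist_force: [-16.0, 0.3, 11.2]
grip_width: 0.352
[ 6.33076101e-01 -2.70193784e-04  6.16579165e-02] [-15.98751487   0.28043165  11.21417738]
```

Force rose 4.5 N for 0.3 mm, about the rubber's 12 N/mm, and the lateral force is nil. That is the stop. I'll ease off slowly, retreat and look.

```bash
python3 -m crank '[{"x":-0.0007,"y":0.0001,"z":0,"rx":0,"ry":0,"rz":0},{"x":-0.0014,"y":0.0001,"z":0,"rx":0,"ry":0,"rz":0},{"x":-0.0021,"y":0.0002,"z":0,"rx":0,"ry":0,"rz":0},{"x":-0.003,"y":0.0002,"z":0,"rx":0,"ry":0,"rz":0},{"x":-0.006,"y":0.0004,"z":0,"rx":0,"ry":0,"rz":0},{"x":-0.015,"y":0.0011,"z":0,"rx":0,"ry":0,"rz":0},{"x":-0.035,"y":0.0025,"z":0,"rx":0,"ry":0,"rz":0},{"x":-0.06,"y":0.0043,"z":0.01,"rx":0,"ry":0,"rz":0},{"x":-0.07,"y":0.005,"z":0.04,"rx":0,"ry":0,"rz":0},{"x":-0.07,"y":0.005,"z":0.08,"rx":0.5,"ry":7,"rz":0},{"x":-0.07,"y":0.005,"z":0.12,"rx":1.1,"ry":15,"rz":0},{"x":-0.07,"y":0.005,"z":0.13,"rx":1.1,"ry":15,"rz":0},{"x":-0.07,"y":0.005,"z":0.13,"rx":1.1,"ry":15,"rz":0},{"x":-0.07,"y":0.005,"z":0.13,"rx":1.1,"ry":15,"rz":0}]'
python3 - <<'E'
from meas import *
s=robot.get_state(); print(s["t"],s["ee_pos"],s["wrist_force"])
f=viewer.grab_frame("wrist"); cv2.imwrite("pics/wrist9.png",f["frame"])
f2=viewer.grab_frame("top"); cv2.imwrite("pics/top9.png",f2["frame"])
for n,zl,zh,xr,yr in [("tailTop",.0915,.1,(.60,.66),(-.01,.12)),("plates",.056,.0785,(.61,.66),(-.03,.12)),("shelf",.045,.055,(.47,.63),(-.06,.15))]:
    o,X=edges(f,zl,zh,-4.15,xr,yr,.01); print(n,np.percentile(X,[.5,99.5]) if len(X) else 0)
    for r in o[:8]: print(" ",r.round(4),"mid",((r[1]+r[2])/2).round(4),"w",(r[2]-r[1]).round(4))
E
```

```text
t: 26.95
ee_pos: [0.5639, 0.0047, 0.1894]
tcp_rot: [-0.706, 0.025, 0.708, 0.026]
wrist_force: [0.2, -0.3, -0.4]
grip_width: 0.348
26.95 [0.56386244 0.00472938 0.18943508] [ 0.15962251 -0.29767879 -0.36397645]
tailTop [0.6411903  0.64851234]
  [0.645  0.0154 0.0759] mid 0.0457 w 0.0605
plates [0.62091678 0.65984546]
  [ 0.625  -0.003   0.0947] mid 0.0458 w 0.0978
  [6.35e-01 5.00e-04 9.13e-02] mid 0.0459 w 0.0907
  [0.645  0.0009 0.091 ] mid 0.0459 w 0.0901
  [0.655  0.0009 0.0908] mid 0.0458 w 0.0899
shelf [0.47168623 0.62906623]
  [ 0.475  -0.0425  0.1341] mid 0.0458 w 0.1765
  [ 0.485  -0.0421  0.1339] mid 0.0459 w 0.1761
  [ 0.495  -0.0419  0.1337] mid 0.0459 w 0.1755
  [ 0.505  -0.0416  0.1333] mid 0.0458 w 0.1749
  [ 0.515  -0.0417  0.1333] mid 0.0458 w 0.1749
  [ 0.525  -0.0417  0.1332] mid 0.0458 w 0.175
  [ 0.535  -0.0415  0.1333] mid 0.0459 w 0.1749
  [ 0.545  -0.0414  0.1332] mid 0.0459 w 0.1746
```

View pics/wrist9.png

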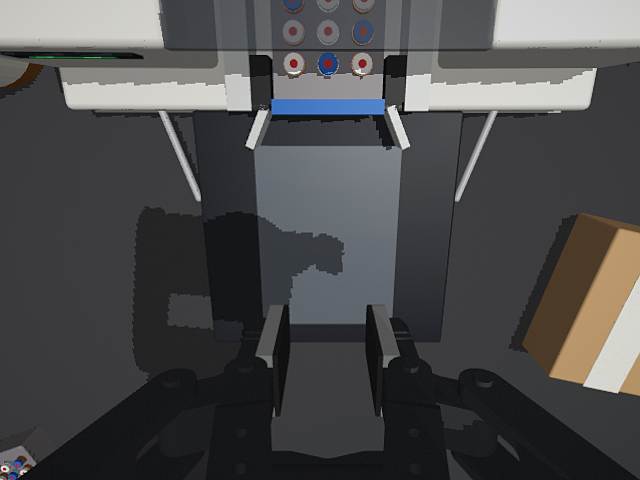

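View pics/top9.png

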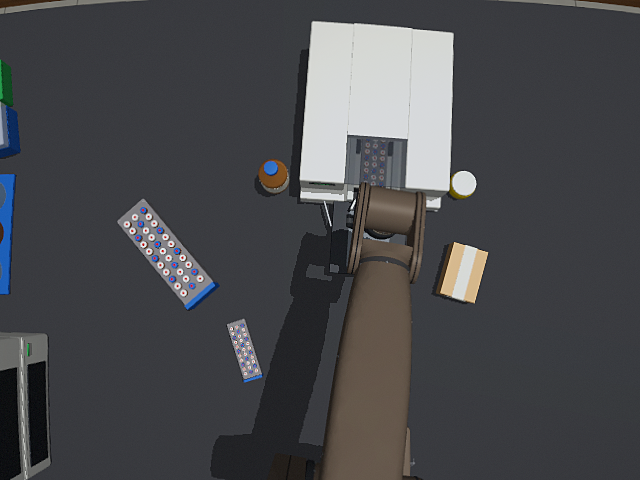

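The tray is in straight: the blue plate at (328,106) sits at the mouth, mid-line 45.7 mm against 45.8 mm for the guides. The gripper is clear, and the carton, bottle and tin are where they were. Handing in.

```bash
python3 -c "
from cell import robot
print(robot.finish_job()); print(robot.get_state()['t'])"
```

```text
the job is handed in; nothing more can be done
None
the job is handed in; nothing more can be done
```

The middle-sized tray is loaded and home against the depth stop, as far as force and the cameras can tell. I could not read the sensor plunger, and the hand-in gave no verdict.

**What I did:** I lifted the 200 × 62 mm tray off the bench and set it down gently on the shelf, blue end towards me, with its front about 14 mm between the first pads. I then pushed it straight in with two fingers on the blue plate; it did not stick. For the second half I leaned the tool back 15° so the gripper would clear the housing.

**Reaching the stop:** The drag was 2–5 N until the front was about 200 mm past the mouth. There the force rose by 4.5 N over 0.3 mm, roughly the rubber's 12 N/mm, with no sideways force. I stopped pressing at about 16 N along the lane (about 20 N total), then eased off slowly.

**Last checks:**
- **Tray position:** the blue plate's face is level with the lane mouth and showed no measurable spring-back. Its centre is within about 0.2 mm of the lane's.
- **Robot:** the gripper is clear of everything, with about 0 N at the wrist.
- **Bystanders:** the carton, bottle and tin look unmoved in the top view.
- **Time:** about 27 s of the 56 s allowed.

One move was refused at the start because its rows lacked some keys; it cost no time and nothing moved.

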